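# Make up the sofa basket and the dining-table tray

### The job

Make up two kits on the media console. The rattan-look basket gets both remote controls, lying flat on its bottom with their buttons up and neither on top of the other; the white tray gets the aluminium coaster laid squarely on its rectangular cork pad, the lower of the two glass tealight holders standing centred on that coaster, and the bud vase standing upright on the round cork pad. Leave the taller tealight holder where it is.

Things in the scene. Friction and masses are not known exactly. Their poses are not given: they have to be found in the camera images.
- tv_remote_c (a point): The TV remote: black plastic bar 160 x 36 x 18 mm with small grey buttons on top, about 110 g, lying flat on the console. The point is its centre (9 mm above its underside); x along its length, y across its width, z up out of the buttons.
- ac_remote_c (a point): The air-conditioner remote: white plastic bar 110 x 44 x 20 mm with a grey screen and six buttons on top, about 90 g, lying flat. The point is its centre (10 mm above its underside); x along its length, y across its width, z up out of the buttons.
- coaster_c (a point): The coaster: plain grey aluminium rectangle 90 x 60 x 8 mm, about 100 g, lying flat. The point is its centre (4 mm above its underside); x along its 90 mm length, y across its 60 mm width, z up. It can be pinched by its edges across the 60 mm width.
- low_holder_c (a point): The lower glass tealight holder: upright clear straight-sided cup, 56 mm across and 40 mm tall, with a tealight in it, about 120 g. The point is on its axis half-way up (20 mm above its foot); z up. It may be gripped across its outside.
- tall_holder_c (a point): The taller glass tealight holder, which stays where it is: the same 56 mm across but 80 mm tall. The point is on its axis half-way up (40 mm above its foot).
- vase_c (a point): The bud vase: white ceramic, 90 mm tall, foot 42 mm across, straight body 46 mm across from 8 to 56 mm above its foot, then a narrow neck; about 170 g. The point is on its axis half-way up (45 mm above its foot); z up.
- basket: The open rattan-look brown plastic basket, fixed to the console. Outside 220 mm long (its x) x 172 mm wide (its y) x 42 mm tall, walls and floor 4 mm thick, no dividers, so the two remotes fit side by side lengthwise. Origin at the centre of its underside, which is the console's surface; the inner floor is 4 mm above it.
- tray: The shallow white tray, fixed to the console. Outside 260 mm long (its x) x 140 mm wide (its y), rim 14 mm tall, walls 5 mm thick, inner floor 5 mm above its origin, which is the centre of its underside. Let flush into its floor are a rectangular cork pad 112 mm (along x) x 82 mm, centred at x = -56 mm, y = 0, and a round cork pad 70 mm across, centred at x = +72 mm, y = 0 (the pads are level with the floor).
Things that resemble listed ones, but are neither listed nor needed, are in the scene too. What is shaped like the part that bears low_holder_c but red or yellow is not meant.

How it is judged:
At the end, for the whole second after the job is handed in: Remotes flat, buttons up, on the basket floor; coaster flat, within 13 mm of its pad centre (tray x, y) and 0.2 rad of square; low holder upright on it, within 13 mm of its centre; vase upright, within 13 mm of the round pad centre; all five at rest (x of tv_remote_c in the frame of basket between -0.08 and 0.08 m and y of tv_remote_c in the frame of basket between -0.068 and 0.068 m and z of tv_remote_c in the frame of basket between 0.006 and 0.022 m and angle between each of tv_remote_c, ac_remote_c's own z axis and vertical below 0.12 rad and x of ac_remote_c in the frame of basket between -0.08 and 0.08 m and y of ac_remote_c in the frame of basket between -0.068 and 0.068 m and z of ac_remote_c in the frame of basket between 0.006 and 0.022 m and x of coaster_c in the frame of tray between -0.069 and -0.043 m and y of coaster_c in the frame of tray between -0.013 and 0.013 m and z of coaster_c in the frame of tray between 0.005 and 0.013 m and angle between the x axis of coaster_c and the x axis of tray, either way round below 0.2 rad and angle between coaster_c's own z axis and vertical below 0.08 rad and horizontal distance between low_holder_c and coaster_c below 0.013 m and angle between each of low_holder_c, vase_c's own z axis and vertical below 0.1 rad and z of low_holder_c in the frame of tray between 0.028 and 0.038 m and x of vase_c in the frame of tray between 0.059 and 0.085 m and y of vase_c in the frame of tray between -0.013 and 0.013 m and z of vase_c in the frame of tray between 0.045 and 0.055 m and linear speed of each of tv_remote, ac_remote, coaster, low_holder, vase below 0.02 m/s); the robot touches nothing.
It fails at once if the taller tealight holder is shifted more than 20 mm or tipped over (distance of tall_holder_c from where it was at the start of the episode above 0.02 m or angle between tall_holder_c's own z axis and vertical above 0.4 rad).
It also fails if it takes over 144 s, if anything falls off the work surface, if the arm or the gripper's body presses on something with over 40 N, if the wrist force passes 120 N, or if a joint passes its speed limit or range.

### The arm

A 7-joint arm with a two-finger parallel gripper is mounted at the origin on the work surface. World frame = base frame: x ahead of the robot, y to its left, z up, the work surface at z = 0. Lengths are in m, angles in rad, forces in N, time in s.
With the tool pointing down it reaches from about 0.4 to 0.85 m from the base axis. Payload 4.4 kg.
Tool frame: the origin (TCP) lies on the centre line of the jaws, within the pads' length; the fingertips stand 14 mm ahead of it and the grasp point (between the pads) lies 5 mm behind it; z points along the fingers, y is the direction in which the jaws open and shut (so a half turn about z gives the same grasp; the last joint's range is limited). The gripper opens to 94 mm and grips with 3 to 60 N. Pads are 16 mm wide; open, the fingers measure 119 mm over their backs; the gripper's body (75 mm by 177 mm) begins 78 mm behind the grasp point.
Start: joints at [-1.169, 0.628, 0.038, 1.517, -0.027, 0.996, -0.02], TCP at [0.293, 0.58, 0.191] pointing down, gripper open.
Joint ranges: [-3.06, 3.06], [-0.37, 2.12], [-1.25, 1.32], [0.18, 2.47], [-1.1, 4.24], [0.23, 1.98], [-2.94, 2.94]. Speed limits (rad/s): [2.57, 2.57, 3.14, 3.14, 3.14, 3.14, 3.14].

### API

Orientations are given as a unit quaternion [x, y, z, w].
In Python, from plant import ctrl, readout, optics, job_done gives the robot as it stands. Calls block until the motion is done:
- ctrl.reach(position, orientation): joint-space move of the TCP to a pose.
- ctrl.move_l(position, rot=None, max_speed=0.15, f_stop=None): straight line of the TCP; rot=None keeps the orientation; max_speed is the mean speed in m/s. With f_stop (N) it stops when the force on the tool has changed by that much, and returns True; else False.
- ctrl.goto_joints(angles): joint-space move.
- ctrl.move_gripper(opening, grip_force=None): finger opening in m; grip_force is the grip in N (None keeps the last); returns when the fingers have stopped.
- ctrl.hold(seconds).
- ctrl.ik(position, orientation): joint angles nearest the present ones, or None.
- readout.sense(): the state.
- optics.read_camera(name): name is "side" or "top"; returns a dict with "image" (384x512x3 uint8, red, green, blue), "range_z" (384x512 float32, m along the optical axis (not along the pixel's ray), 0 where there is no reading), "camera_matrix" (3x3 intrinsics, pixels), "pose" (4x4, takes a point from camera to world coordinates). Camera axes: x right, y down, z forward; pixel columns grow to the right and rows downward; lengths in m; the calibration is good to about 2 mm. A picture is of the moment at which its call begins.
A pose or a line that the arm cannot do raises ctrl.PlanningError and nothing moves.
- job_done(): hands the job in, once; it reports no verdict.
The state is a dict: "time": time; "joints": joint angles; "qvel": joint speeds; "joint_torque": joint torques, N m; "tcp_pos": TCP position; "ee_rot": TCP orientation; "ft_force": force on the tool from outside, world axes, zero at the start; "moment": the same for the moment, N m; "width": finger opening in m.
Only numpy, scipy, OpenCV 4.12 (cv2) and the standard library are available. Lean on these libraries where they do the work, as an engineer would, in place of code of your own. Each camera call takes 0.05 s, during which the arm holds its last target.

## Working session

There is one attempt and no reset: what is moved stays moved. The work goes in short steps, each a Python script; the robot and the scene stay as the last script left them, time stands still between calls to the robot, and variables do not carry over. Pictures are saved under pics/ and viewed, and the job is handed in when it is done.

```bash
ls; mkdir -p pics
python3 - <<'E'
from plant import ctrl, readout, optics
import cv2, numpy as np
s=readout.sense(); print(s)
for n in("top","side"):
    c=optics.read_camera(n); cv2.imwrite(f"pics/{n}0.png",c["image"][:,:,::-1]); np.savez(f"{n}0.npz",**c)
    print(n,c["camera_matrix"],c["pose"])
E
```

```text
pics
{'time': 0.0, 'joints': array([-1.16878236,  0.62934947,  0.0384463 ,  1.51835222, -0.026953  ,
        0.99631228, -0.01999391]), 'qvel': array([ 1.88492504e-05, -2.63744741e-05, -9.36200260e-04, -1.83296180e-03,
       -7.45834242e-04, -5.83361463e-04,  3.71450215e-05]), 'joint_torque': array([ 1.33101032e-03, -5.49732971e+01,  1.14381306e+00, -1.86624652e+01,
       -5.22558123e-02,  2.36127485e-02,  2.10378225e-04]), 'tcp_pos': array([0.29278487, 0.57954344, 0.19035714]), 'ee_rot': array([ 2.31765899e-01,  9.72771125e-01, -9.32969099e-04, -1.87823908e-04]), 'ft_force': array([-0.07351821,  0.17452092,  0.84274877]), 'moment': array([ 0.03013935, -0.0171894 , -0.03796349]), 'width': 0.09434736550474229}
top [[369.05748431   0.         252.06819747]
 [  0.         369.05748431 191.50125613]
 [  0.           0.           1.        ]] [[ 9.11642414e-03 -9.89477446e-01  1.44399706e-01  4.87937152e-01]
 [-9.99958311e-01 -9.09539873e-03  8.05764719e-04 -7.45262876e-03]
 [ 5.16086889e-04 -1.44401032e-01 -9.89519113e-01  9.32371408e-01]
 [ 0.00000000e+00  0.00000000e+00  0.00000000e+00  1.00000000e+00]]
side [[361.04252181   0.         256.64014613]
 [  0.         361.04252181 192.25405385]
 [  0.           0.           1.        ]] [[ 0.98369506 -0.1107723   0.14168106  0.52245165]
 [-0.17957413 -0.56180315  0.80754588 -0.7344506 ]
 [-0.00985685 -0.81982115 -0.57253482  0.57972172]
 [ 0.          0.          0.          1.        ]]
```

View pics/top0.png

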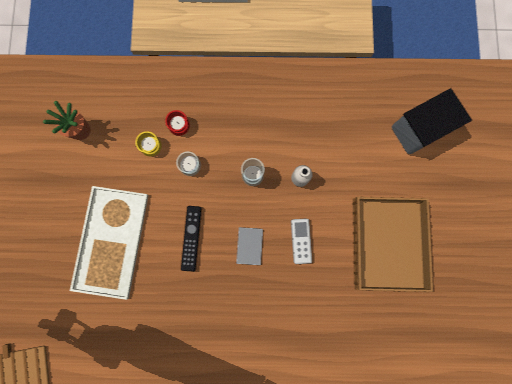

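View pics/side0.png

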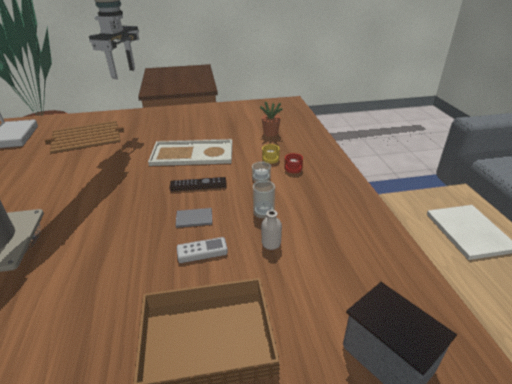

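```bash
cat > h.py <<'E'
import numpy as np, cv2
from scipy.spatial.transform import Rotation as R
def ray(c,u,v,z):
    K=c["camera_matrix"];T=c["pose"]
    d=T[:3,:3]@np.linalg.solve(K,np.array([u,v,1.]));o=T[:3,3]
    return o+d*(z-o[2])/d[2]
def proj(c,p):
    T=c["pose"];q=T[:3,:3].T@(np.asarray(p)-T[:3,3]);q=c["camera_matrix"]@q;return q[:2]/q[2]
def world(c,off=.5):
    K=c["camera_matrix"];T=c["pose"];h,w=c["range_z"].shape
    u,v=np.meshgrid(np.arange(w),np.arange(h));z=c["range_z"]
    P=np.stack([(u-K[0,2])/K[0,0]*z,(v-K[1,2])/K[1,1]*z,z],-1)
    return P@T[:3,:3].T+T[:3,3]
def rect(c,mask,z):
    """largest contour of mask -> minAreaRect on plane z"""
    cs,_=cv2.findContours(mask.astype(np.uint8),cv2.RETR_EXTERNAL,cv2.CHAIN_APPROX_NONE)
    k=max(cs,key=cv2.contourArea)[:,0,:]
    P=np.array([ray(c,u,v,z)[:2] for u,v in k])
    (x,y),(a,b),t=cv2.minAreaRect((P*1000).astype(np.float32))
    if a<b:a,b,t=b,a,t+90
    m=cv2.moments((P*1000).astype(np.float32))
    return np.array([x,y,m['m10']/m['m00'],m['m01']/m['m00']])/1000,(a,b),(t+90)%180-90
def down(yaw):  # tool z down, tool y axis at angle yaw in world xy
    y=np.array([np.cos(yaw),np.sin(yaw),0]);z=np.array([0,0,-1.]);x=np.cross(y,z)
    return R.from_matrix(np.stack([x,y,z],1)).as_quat()
E
python3 - <<'E'
from h import *
c=dict(np.load("top0.npz"));im=c["image"]
s=dict(np.load("side0.npz"))
cr=cv2.resize(im[95:215,120:330],None,fx=3.6,fy=3.6,interpolation=cv2.INTER_CUBIC)
cv2.imwrite("pics/crop0.png",cr[:,:,::-1])
W=world(c);
hsv=cv2.cvtColor(im,cv2.COLOR_RGB2HSV)
def box(m,x0,x1,y0,y1):
    o=np.zeros_like(m);o[y0:y1,x0:x1]=m[y0:y1,x0:x1];return o
S,V=hsv[...,1],hsv[...,2]
print("table z",W[300,300],"depth heights: tv",W[238,192],"ac",W[255,302],"co",W[245,250],"bas floor",W[240,395],"tray pad",W[212,116])
for n,m,z in [("tv",box(V<70,170,210,195,280),.018),("ac",box((S<70)&(V>60),285,320,210,270),.020),
  ("coaster",box(S<70,230,270,220,272),.008),("tray",box((S<60)&(V>120),60,160,175,305),.014),
  ("basket out",box(W[...,2]>.03,340,445,185,300),.042)]:
    print(n,*rect(c,m,z))
for n,b in [("rectpad",(80,135,232,295)),("round",(98,135,195,232))]:
    print(n,*rect(c,box((S>75),*b),.005))
for n,u,v in[("low",188,163),("tall",253,172),("vase",302,176)]:
    p=W[v-20:v+20,u-18:u+18].reshape(-1,3);print(n,"zmax",np.percentile(p[:,2],[90,97,99]))
E
```

```text
table z [ 3.56650701e-01 -1.26476564e-01  6.35705039e-05] depth heights: tv [0.50447682 0.13975308 0.01894449] ac [ 0.46585482 -0.12951369  0.022362  ] co [ 0.48877058 -0.00280785  0.01049209] bas floor [ 0.50438169 -0.36357874  0.00609997] tray pad [0.56784215 0.33505681 0.00620908]
tv [0.50495026 0.14180177 0.50489664 0.14191039] (158.56932067871094, 37.33247756958008) -3.7230224609375
ac [ 0.5002449  -0.12773029  0.500422   -0.12772957] (108.223388671875, 45.387882232666016) 3.3440940380096436
coaster [ 0.48714749 -0.00100431  0.48717205 -0.00105121] (89.53150939941406, 60.914794921875) -3.269561767578125
tray [0.4950011  0.34554089 0.49497213 0.34555167] (260.1064147949219, 141.54380798339844) -7.968421936035156
basket out [ 0.49601892 -0.34591003  0.49632211 -0.34588288] (224.58108520507812, 179.342529296875) -0.7994232177734375
rectpad [0.43957593 0.3537518  0.43963278 0.35384339] (112.05274963378906, 80.45635223388672) -8.03045654296875
round [0.56625586 0.33601453 0.56643169 0.33599252] (67.7540283203125, 65.99992370605469) 47.14806365966797
low zmax [0.03253494 0.04110629 0.04310117]
tall zmax [0.07285337 0.08083252 0.08219906]
vase zmax [0.06893944 0.09096193 0.09256363]
```

View pics/crop0.png

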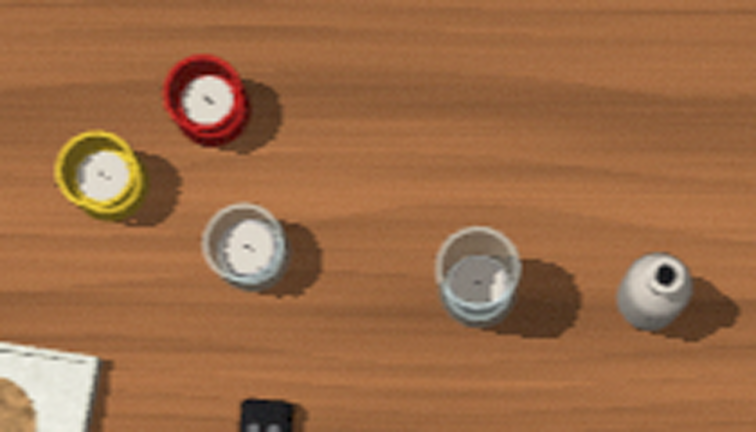

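Candidates for the low holder in the top view are clear with tealight at (188,163), tall clear at (253,172), red at (178,123) and yellow at (148,144). The crop and the depth data (rim z ≈ 0.041 against 0.081) make (188,163) the low holder and (253,172) the tall one. The remotes are at (191,238) black and (302,242) white, the coaster at (250,246), and the vase at (302,176), which is the only one. Measured sizes match the description.

Run:
```python
from h import *
import itertools
c=dict(np.load("top0.npz"));s=dict(np.load("side0.npz"))
for n,cc,boxes in [("top",c,{"low":(170,206,145,182),"tall":(234,272,150,195),"vase":(285,320,160,192)}),
                   ("side",s,{"low":(248,275,155,188),"tall":(248,280,178,224),"vase":(255,290,205,255)})]:
    W=world(cc)
    for k,(a,b,r0,r1) in boxes.items():
        H={"low":.04,"tall":.08,"vase":.09}[k]
        P=W[r0:r1,a:b].reshape(-1,3)
        q=P[(P[:,2]>H-.006)&(P[:,2]<H+.006)]
        if len(q)>3:
            (x,y),r=cv2.minEnclosingCircle((q[:,:2]*1000).astype(np.float32)); print(n,k,"rim",len(q),x,y,r)
        q=P[(P[:,2]>.012)&(P[:,2]<.05)]
        if len(q)>3:
            (x,y),r=cv2.minEnclosingCircle((q[:,:2]*1000).astype(np.float32)); print(n,k,"body",len(q),x,y,r, q[:,:2].min(0),q[:,:2].max(0))
# colour-mask vase mouth
im=c["image"];hsv=cv2.cvtColor(im,cv2.COLOR_RGB2HSV)
cr=im[140:200,160:330]; cv2.imwrite("pics/crop1.png",cv2.resize(cr,None,fx=4.6,fy=4.6,interpolation=cv2.INTER_CUBIC)[:,:,::-1])
cr=s["image"][150:260,220:310]; cv2.imwrite("pics/crop2.png",cv2.resize(cr,None,fx=5,fy=5,interpolation=cv2.INTER_CUBIC)[:,:,::-1])
m=(hsv[...,2]<70); m2=np.zeros_like(m);m2[162:182,295:315]=m[162:182,295:315];v,u=np.nonzero(m2);print("mouth",u.mean(),v.mean(),len(u),ray(c,u.mean(),v.mean(),.088))
```

```text
top low rim 129 690.680908203125 153.64857482910156 28.044471740722656
top low body 411 690.67333984375 153.5187530517578 28.12872314453125 [0.66265939 0.12554099] [0.71785985 0.17984865]
top tall rim 130 666.6439819335938 -8.145334243774414 28.164230346679688
top tall body 276 663.9530029296875 -7.768073558807373 26.995901107788086 [ 0.6382691  -0.03345274] [0.69084459 0.01876916]
top vase rim 81 659.7942504882812 -129.0710906982422 11.628962516784668
top vase body 53 653.3412475585938 -124.75599670410156 21.256088256835938 [ 0.63681913 -0.14240026] [ 0.66519442 -0.10623803]
side low rim 99 691.9414672851562 154.0215606689453 28.786020278930664
side low body 365 701.6387939453125 188.79954528808594 65.51776885986328 [0.66419882 0.1254654 ] [0.74902953 0.25306297]
side tall rim 166 659.3799438476562 -59.781429290771484 79.76681518554688
side tall body 268 673.267578125 49.745121002197266 86.64830017089844 [ 0.63942701 -0.03668589] [0.70522137 0.13636104]
side vase rim 74 660.776611328125 -128.0257110595703 11.95897102355957
side vase body 410 674.645263671875 -82.41773223876953 71.5136947631836 [ 0.63775113 -0.15290624] [ 0.69387876 -0.01353906]
mouth 304.3333333333333 171.0 18 [ 0.66057258 -0.12816096  0.088     ]
```

View pics/crop1.png

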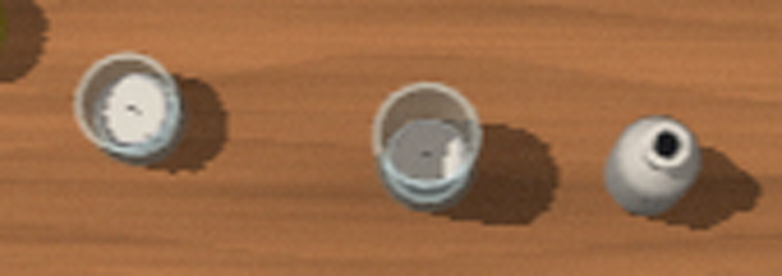

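View pics/crop2.png

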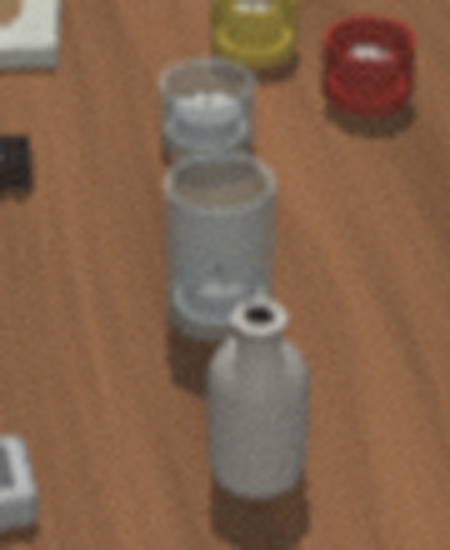

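Two views agree: low holder (0.691, 0.154), r 28; tall holder (0.666, -0.008); vase (0.660, -0.1285). In crop1 the low holder, tall holder and vase are at about (128,105), (427,145) and (655,165). Next is the coaster.

```bash
cat >> h.py <<'E'
from plant import ctrl, readout, optics, job_done
HZ=.20
def best(p,yaw):
    q0=readout.sense()["joints"];o=[]
    for y in(yaw,yaw+np.pi):
        q=ctrl.ik(p,down(y))
        if q is not None:o.append((np.abs(np.array(q)-q0).max(),y))
    if not o: raise RuntimeError("no ik %s"%p)
    return down(min(o)[1])
def go(p,yaw):
    r=best(p,yaw);ctrl.reach(p,r);return r
def st(tag):
    s=readout.sense();print(tag,"t%.1f"%s["time"],"tcp",s["tcp_pos"].round(4),"w %.4f"%s["width"],"F",s["ft_force"].round(1))
    return s
def pick(x,y,yaw,z,opening,force,lift=HZ):
    go([x,y,lift],yaw);ctrl.move_gripper(opening)
    ctrl.move_l([x,y,z+.05],max_speed=.25)
    print("contact",ctrl.move_l([x,y,z],max_speed=.08,f_stop=15));s=st("at")
    z=s["tcp_pos"][2]
    ctrl.move_gripper(0.0,grip_force=force);st("gripped")
    ctrl.move_l([x,y,lift],max_speed=.2);st("lifted");return z
def place(x,y,yaw,z,opening,lift=HZ):
    go([x,y,lift],yaw)
    ctrl.move_l([x,y,z+.03],max_speed=.25)
    print("contact",ctrl.move_l([x,y,z-.004],max_speed=.04,f_stop=5));s=st("down")
    ctrl.move_gripper(opening);ctrl.hold(.2)
    ctrl.move_l([x,y,lift],max_speed=.25);st("away")
def snap(tag):
    for n in("top","side"):
        c=optics.read_camera(n);cv2.imwrite(f"pics/{n}{tag}.png",c["image"][:,:,::-1]);np.savez(f"{n}{tag}.npz",**c)
E
python3 - <<'E'
from h import *
d=np.radians
z=pick(.4872,-.001,d(86.7),.0165,.080,20)
place(.4396,.3538,d(82),z+.005,.078)
snap("1")
E
```

```text
contact False
at t4.2 tcp [ 0.4876 -0.0012  0.0168] w 0.0803 F [ 0.2 -0.1  0.7]
gripped t5.4 tcp [ 0.4872 -0.001   0.0165] w 0.0002 F [ 0.1 -0.7  0.5]
lifted t6.5 tcp [ 0.4864 -0.0007  0.1992] w 0.0001 F [ 0.1 -0.4 -0.8]
contact False
down t9.6 tcp [0.4398 0.3538 0.018 ] w 0.0003 F [0.  0.3 0. ]
away t11.9 tcp [0.4385 0.3536 0.1988] w 0.0781 F [-0.6 -0.1  0.1]
```

The jaws closed to zero, so the coaster was missed or slipped out. Looking again.

Run:
```python
from h import *
c=dict(np.load("top1.npz"));s=dict(np.load("side1.npz"))
a=cv2.resize(c["image"][190:310,50:320],None,fx=2.9,fy=2.4);b=cv2.resize(s["image"][120:270,130:300],None,fx=3,fy=2)
cv2.imwrite("pics/c1.png",a[:,:,::-1]);cv2.imwrite("pics/c1b.png",b[:,:,::-1])
im=c["image"];hsv=cv2.cvtColor(im,cv2.COLOR_RGB2HSV);m=np.zeros(im.shape[:2],bool);m[220:272,225:275]=hsv[220:272,225:275,1]<70
print(rect(c,m,.008))
```

```text
(array([ 0.48714749, -0.00100431,  0.48712776, -0.00101417]), (89.53150939941406, 60.914794921875), -3.269561767578125)
```

View pics/c1.png

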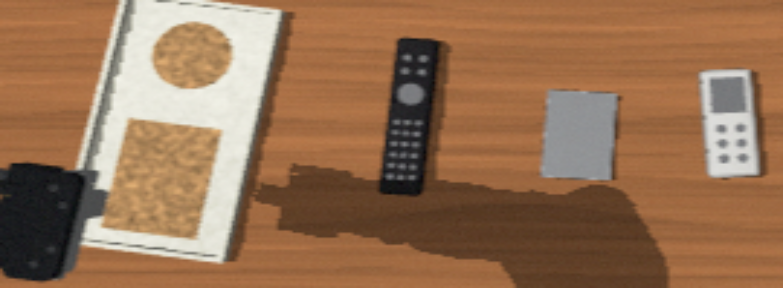

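View pics/c1b.png

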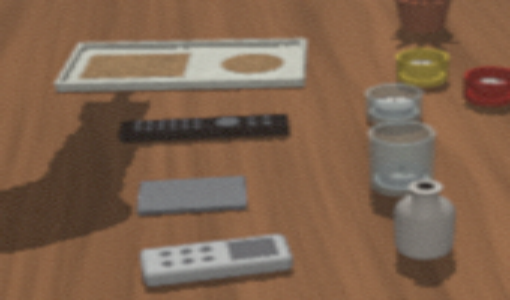

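Run:
```python
from h import *
sn=readout.sense();t=sn["tcp_pos"];Rm=R.from_quat(sn["ee_rot"]).as_matrix();print(t,Rm.round(3),sn["joints"].round(3))
for n in("top","side"):
    c=dict(np.load(n+"1.npz"));im=c["image"].copy()
    im=cv2.resize(im,None,fx=1.5,fy=1.5)
    for p,col in[(t,(255,0,0)),(t+.014*Rm[:,2],(0,255,0)),(t+.039*Rm[:,1],(0,0,255)),(t-.039*Rm[:,1],(0,0,255)),(t-.083*Rm[:,2],(255,255,0))]:
        u=proj(c,p)*1.5;print(n,u/1.5);cv2.circle(im,tuple(int(v) for v in u),3,col,-1)
    cv2.imwrite(f"pics/{n}1p.png",im[:,:,::-1])
```

```text
[0.438466   0.35329437 0.19830399] [[ 0.99  -0.139 -0.003]
 [-0.139 -0.99  -0.002]
 [-0.002  0.002 -1.   ]] [-1.242  0.628  0.84   1.767 -0.546  1.    -1.899]
top [ 66.61548032 269.29578266]
top [ 70.12772177 268.86181577]
top [ 86.18970021 272.32606154]
top [ 47.09045893 266.27312019]
top [ 42.65860136 272.25585596]
side [165.39191015  96.04271591]
side [166.09464934 100.54415001]
side [163.16446927 100.73842791]
side [167.49167816  91.61615361]
side [161.0034355   67.93210296]
```

View pics/top1p.png

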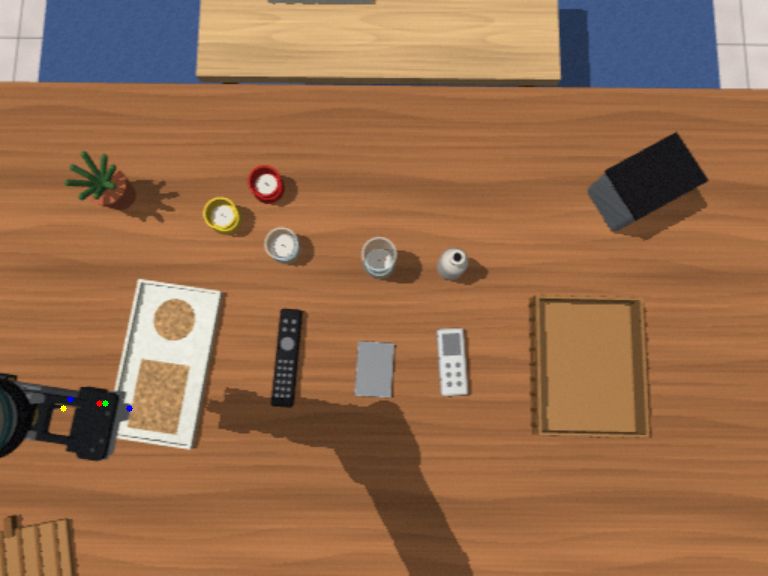

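View pics/side1p.png

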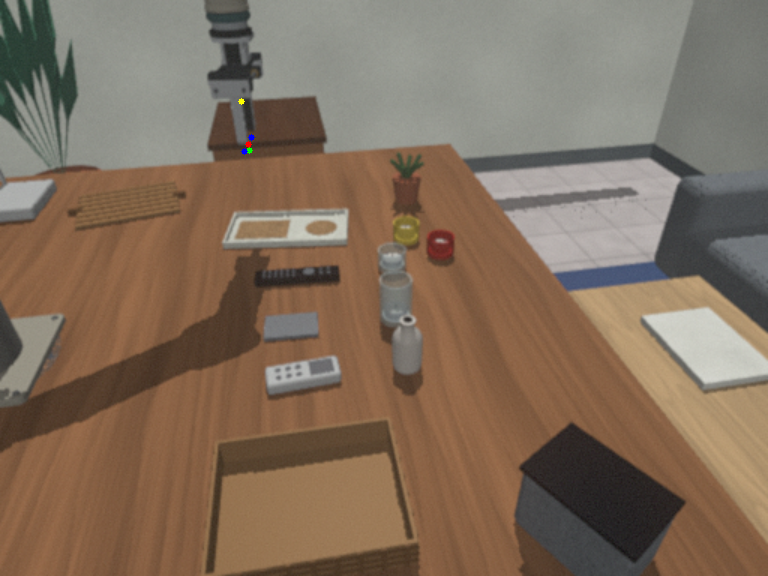

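Run:
```python
from h import *
for n,(a,b,r0,r1),f in(("top",(0,110,230,330),6),("side",(120,220,0,130),4.5)):
    c=dict(np.load(n+"1.npz"));W=world(c)
    cv2.imwrite(f"pics/{n}1z.png",cv2.resize(c["image"][r0:r1,a:b],None,fx=f,fy=f,interpolation=cv2.INTER_CUBIC)[:,:,::-1])
    P=W[r0:r1,a:b].reshape(-1,3);P=P[(P[:,2]>.05)&(P[:,1]<.6)&(P[:,1]>.2)&(P[:,0]>.3)&(P[:,0]<.6)]
    for z in np.arange(.14,.42,.02):
        q=P[(P[:,2]>=z)&(P[:,2]<z+.02)]
        if len(q):print(n,round(z,2),len(q),q[:,:2].min(0).round(3),q[:,:2].max(0).round(3),q[:,2].min().round(3))
```

```text
top 0.2 5 [0.434 0.307] [0.441 0.394] 0.215
top 0.22 55 [0.422 0.301] [0.441 0.395] 0.221
top 0.24 11 [0.422 0.301] [0.439 0.304] 0.24
top 0.3 109 [0.394 0.269] [0.478 0.399] 0.31
top 0.32 511 [0.393 0.263] [0.478 0.399] 0.32
top 0.34 1640 [0.392 0.262] [0.463 0.358] 0.34
top 0.36 92 [0.416 0.332] [0.461 0.349] 0.36
top 0.38 11 [0.459 0.332] [0.471 0.343] 0.381
top 0.4 584 [0.405 0.315] [0.475 0.349] 0.4
side 0.2 29 [0.422 0.303] [0.451 0.397] 0.213
side 0.22 94 [0.422 0.3  ] [0.454 0.402] 0.221
side 0.24 94 [0.422 0.298] [0.454 0.405] 0.24
side 0.26 97 [0.422 0.298] [0.454 0.4  ] 0.26
side 0.28 58 [0.422 0.298] [0.442 0.31 ] 0.281
side 0.3 125 [0.394 0.267] [0.482 0.429] 0.301
side 0.32 294 [0.392 0.262] [0.483 0.433] 0.32
side 0.34 400 [0.393 0.258] [0.483 0.433] 0.34
side 0.36 157 [0.415 0.33 ] [0.464 0.39 ] 0.36
side 0.38 154 [0.404 0.329] [0.475 0.38 ] 0.38
side 0.4 237 [0.402 0.313] [0.475 0.365] 0.4
```

View pics/top1z.png

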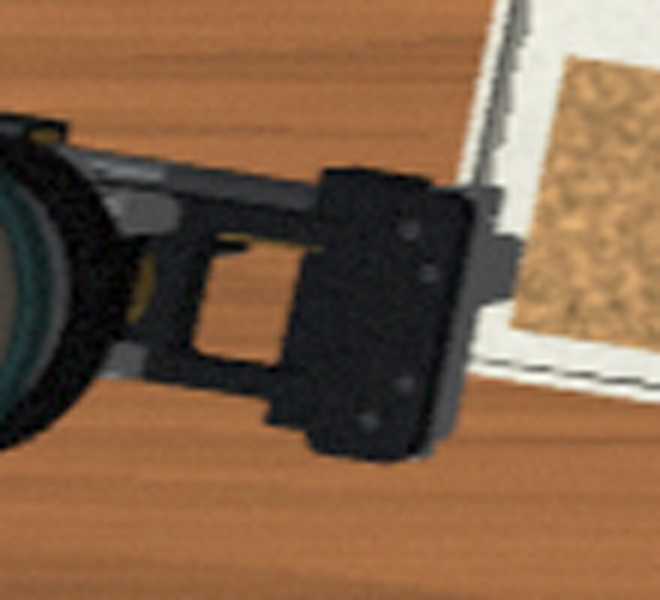

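View pics/side1z.png

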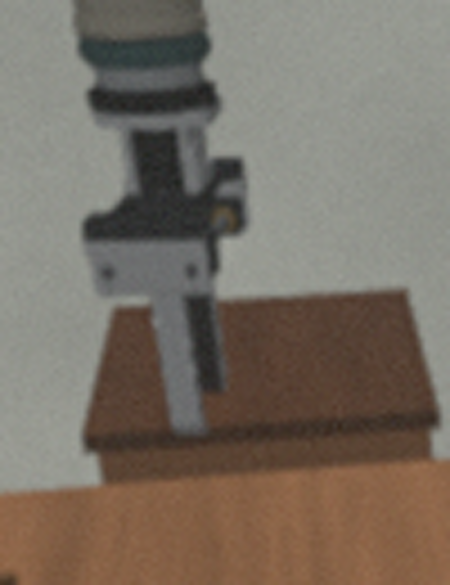

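Depth from both cameras puts the fingertips at z ≈ 0.213, while the reported TCP is 0.198. The tips should be at 0.184, so they really sit about 29 mm higher than stated. Laterally they agree to about 2 mm. The jaws passed above the coaster, which is why it never moved. I'll calibrate the height by touching bare table.

Run:
```python
from h import *
go([.42,.07,.15],np.radians(86));ctrl.move_gripper(0.0,grip_force=20)
ctrl.move_l([.42,.07,.03],max_speed=.2);st("pre")
print(ctrl.move_l([.42,.07,-.03],max_speed=.03,f_stop=4));st("touch")
snap("2")
ctrl.move_l([.42,.07,.12],max_speed=.2)
for n in("top","side"):
    c=dict(np.load(n+"2.npz"));W=world(c);P=W.reshape(-1,3);P=P[(abs(P[:,0]-.42)<.05)&(abs(P[:,1]-.07)<.05)&(P[:,2]>.004)&(P[:,2]<.08)]
    print(n,len(P),P.min(0) if len(P) else "",P.max(0) if len(P) else "")
```

```text
pre t15.1 tcp [0.4204 0.0697 0.0303] w 0.0005 F [-0.5 -0.5  0.4]Traceback (most recent call last):
  File "<stdin>", line 4, in <module>
plant.PlanningError: the arm cannot follow that straight line within its joint ranges
```

Run:
```python
from h import *
st("now")
for x,y in[(.42,.07),(.5,.075),(.57,.06)]:
    for z in(.0,-.01,-.015,-.02,-.025,-.03):
        for yw in(86,0):
            q=[ctrl.ik([x,y,z],down(np.radians(yw)+k*np.pi)) is not None for k in(0,1)]
            print(x,z,yw,q)
```

```text
now t15.1 tcp [0.4204 0.0697 0.0303] w 0.0005 F [-0.5 -0.5  0.4]
0.42 0.0 86 [True, True]
0.42 0.0 0 [True, True]
0.42 -0.01 86 [True, True]
0.42 -0.01 0 [True, True]
0.42 -0.015 86 [True, True]
0.42 -0.015 0 [True, True]
0.42 -0.02 86 [True, True]
0.42 -0.02 0 [True, True]
0.42 -0.025 86 [True, True]
0.42 -0.025 0 [True, True]
0.42 -0.03 86 [True, False]
0.42 -0.03 0 [True, True]
0.5 0.0 86 [True, True]
0.5 0.0 0 [True, True]
0.5 -0.01 86 [True, True]
0.5 -0.01 0 [True, True]
0.5 -0.015 86 [True, True]
0.5 -0.015 0 [True, True]
0.5 -0.02 86 [True, True]
0.5 -0.02 0 [True, True]
0.5 -0.025 86 [True, True]
0.5 -0.025 0 [True, True]
0.5 -0.03 86 [True, True]
0.5 -0.03 0 [True, True]
0.57 0.0 86 [True, True]
0.57 0.0 0 [True, True]
0.57 -0.01 86 [True, True]
0.57 -0.01 0 [True, True]
0.57 -0.015 86 [True, True]
0.57 -0.015 0 [True, True]
0.57 -0.02 86 [True, True]
0.57 -0.02 0 [True, True]
0.57 -0.025 86 [True, True]
0.57 -0.025 0 [True, True]
0.57 -0.03 86 [True, True]
0.57 -0.03 0 [True, True]
```

Run:
```python
from h import *
ctrl.move_l([.5,.075,.035],max_speed=.15);st("pre")
print(ctrl.move_l([.5,.075,-.025],max_speed=.03,f_stop=4));st("touch")
snap("2")
ctrl.move_l([.5,.075,.12],max_speed=.2)
for n in("top","side"):
    c=dict(np.load(n+"2.npz"));W=world(c);P=W.reshape(-1,3);P=P[(abs(P[:,0]-.5)<.03)&(abs(P[:,1]-.075)<.03)&(P[:,2]>.004)&(P[:,2]<.08)]
    print(n,len(P),P.min(0) if len(P) else "",P.max(0) if len(P) else "")
```

```text
pre t15.8 tcp [0.4989 0.0752 0.0353] w 0.0003 F [ 0.4 -0.3 -0.5]
True
touch t17.2 tcp [ 0.4999  0.075  -0.0139] w 0.0002 F [-0.5  0.2  6.2]
top 1 [0.48832225 0.04697051 0.0046928 ] [0.48832225 0.04697051 0.0046928 ]
side 110 [0.48941808 0.05908006 0.00452579] [0.50979688 0.08619185 0.05339296]
```

The touch gives tip z = TCP z + 14 mm, the opposite sign to the description, and both cameras agree. I'll correct all heights for that.

```bash
cat >> h.py <<'E'
TIP=.0139
def move(a,b,tipz,dz,w,force,popen):
    """a,b=(x,y,yawdeg); dz = support height change"""
    z=pick(a[0],a[1],np.radians(a[2]),tipz-TIP,w[0],force)
    s=readout.sense()
    if not w[1]-.006<s["width"]<w[1]+.006: print("GRASP FAILED");return
    place(b[0],b[1],np.radians(b[2]),z+dz,popen)
E
python3 - <<'E'
from h import *
move((.4872,-.001,86.7),(.4396,.3538,82),.0018,.005,(.080,.060),25,.072)
E
```

```text
contact False
at t21.5 tcp [ 0.4875 -0.0011 -0.0118] w 0.0799 F [-0.3  0.5 -0.1]
gripped t22.0 tcp [ 0.4875 -0.001  -0.0118] w 0.0591 F [-0.5  0.3  3.1]
lifted t23.2 tcp [ 0.4863 -0.0008  0.199 ] w 0.0592 F [-0.2  0.3 -1.6]
contact True
down t26.1 tcp [ 0.4392  0.3537 -0.0073] w 0.0595 F [-0.2 -0.5  3.2]
away t27.7 tcp [0.4386 0.3535 0.1989] w 0.0719 F [-0.1  0.1 -0.4]
```

Run:
```python
from h import *
z=pick(.691,.1537,np.radians(135),.014-TIP,.075,20)
c=optics.read_camera("top");np.savez("top3.npz",**c);im=c["image"]
cv2.imwrite("pics/top3.png",cv2.resize(im,None,fx=1.5,fy=1.5)[:,:,::-1])
hsv=cv2.cvtColor(im,cv2.COLOR_RGB2HSV);m=np.zeros(im.shape[:2],bool);r=np.s_[230:300,75:140];m[r]=(hsv[r][...,1]<40)&(hsv[r][...,2]<185)&(hsv[r][...,2]>110)
print(rect(c,m,.013))
print(z)
```

```text
contact False
at t30.8 tcp [6.913e-01 1.536e-01 2.000e-04] w 0.0750 F [-0.5  0.8 -0. ]
gripped t31.2 tcp [6.913e-01 1.537e-01 6.000e-04] w 0.0564 F [-0.5  0.2  3.1]
lifted t32.4 tcp [0.69   0.1537 0.1986] w 0.0560 F [ 0.  -0.3 -0.5]
(array([0.43936237, 0.35333829, 0.43940252, 0.3533561 ]), (89.19658660888672, 58.74665832519531), -8.034591674804688)
0.0001817137886991893
```

View pics/top3.png

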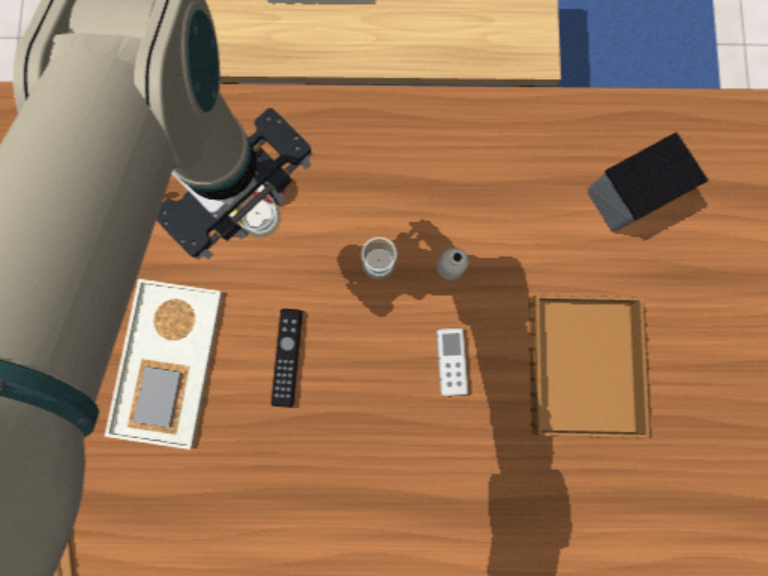

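Run:
```python
from h import *
place(.4394,.3534,np.radians(135),.0005+.013,.072)
move((.660,-.1285,0),(.5664,.3360,-8),.020,.005,(.068,.046),20,.062)
```

```text
contact True
down t35.1 tcp [0.439  0.3533 0.0132] w 0.0562 F [-0.5  0.7  1.5]
away t36.7 tcp [0.4384 0.353  0.1989] w 0.0719 F [-0.7 -0.4 -0.4]
contact False
at t40.4 tcp [ 0.6601 -0.1289  0.0062] w 0.0681 F [-0.1 -0.7 -0.6]
gripped t40.9 tcp [ 0.6605 -0.1285  0.0065] w 0.0451 F [0.4 0.2 1. ]
lifted t42.0 tcp [ 0.6593 -0.1279  0.1986] w 0.0455 F [-0.2 -0.2 -1.1]
contact True
down t45.2 tcp [0.5659 0.3358 0.011 ] w 0.0455 F [-0.5 -0.2  3.9]
away t46.8 tcp [0.5654 0.3357 0.1987] w 0.0620 F [-0.1 -0.4  0.2]
```

Run:
```python
from h import *
move((.505,.1419,86.3),(.496,-.310,89.2),.004,.004,(.060,.036),20,.050)
snap("4")
move((.5003,-.1277,93.3),(.496,-.384,89.2),.004,.004,(.068,.044),20,.055)
go([.45,.0,.25],np.radians(90))
snap("5")
for n in("top4","top5"):
    c=dict(np.load(n+".npz"));cv2.imwrite(f"pics/{n}.png",cv2.resize(c["image"],None,fx=1.5,fy=1.5)[:,:,::-1])
c=dict(np.load("side5.npz"));cv2.imwrite("pics/side5.png",cv2.resize(c["image"],None,fx=1.5,fy=1.5)[:,:,::-1])
```

```text
contact False
at t49.6 tcp [ 0.5052  0.1417 -0.0098] w 0.0598 F [-0.3 -1.8 -0.3]
gripped t50.1 tcp [ 0.5052  0.1423 -0.0096] w 0.0357 F [0.4 1.6 3.8]
lifted t51.3 tcp [0.5041 0.1419 0.199 ] w 0.0361 F [-1.  -0.6 -1. ]
contact True
down t54.5 tcp [ 0.4957 -0.3097 -0.006 ] w 0.0360 F [-0.2 -0.3  2.7]
away t56.1 tcp [ 0.4953 -0.3091  0.1988] w 0.0502 F [-1.4 -0.  -0.5]
contact False
at t59.0 tcp [ 0.5005 -0.128  -0.0097] w 0.0681 F [0.6 0.1 0.3]
gripped t59.5 tcp [ 0.5005 -0.1279 -0.0096] w 0.0435 F [0.1 0.7 2.9]
lifted t60.8 tcp [ 0.4995 -0.1272  0.199 ] w 0.0440 F [ 0.3  0.7 -1.5]
contact True
down t63.3 tcp [ 0.4957 -0.3837 -0.006 ] w 0.0436 F [-0.9  1.1  3.8]
away t64.9 tcp [ 0.4955 -0.383   0.1987] w 0.0550 F [ 0.5  0.  -0.3]
```

View pics/top5.png

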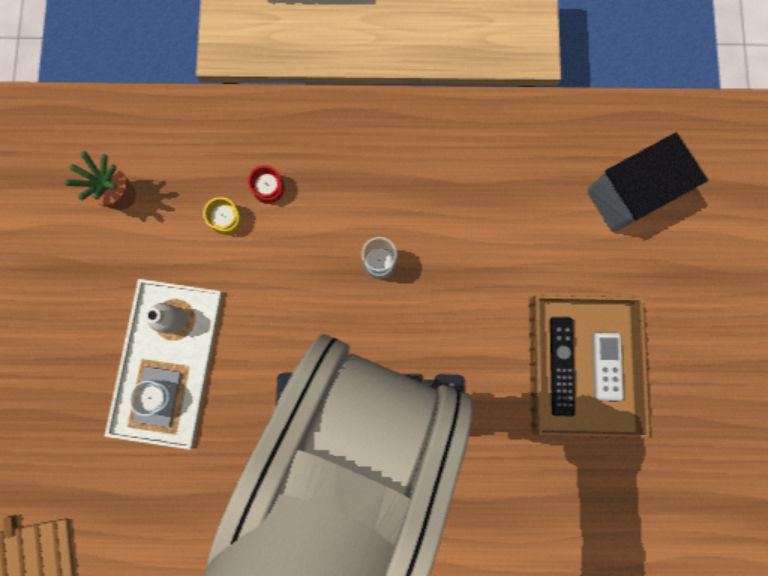

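View pics/side5.png

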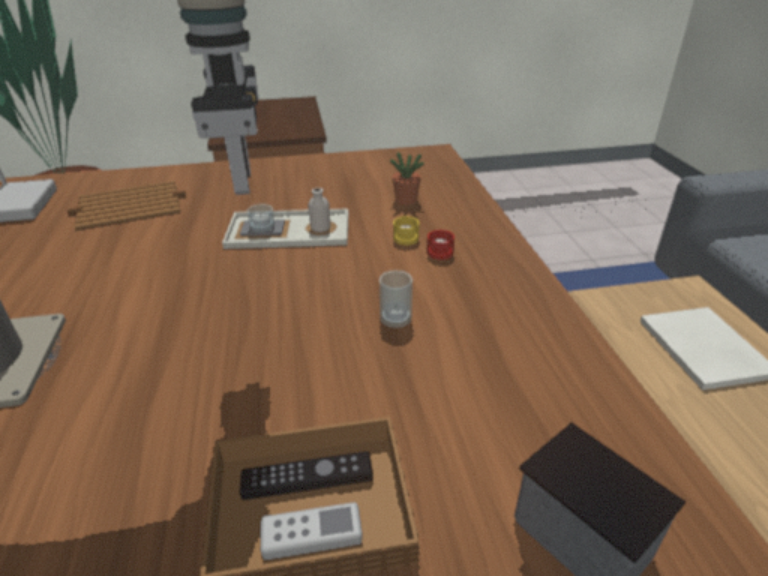

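Both views show every item in place: the TV remote at (562,366) and AC remote at (608,367) in the basket, holder at (151,398) on the coaster, and vase at (168,318) on the round pad. Now a numeric check.

Run:
```python
from h import *
c=dict(np.load("top5.npz"));s=dict(np.load("side5.npz"))
o=np.array([.495,.3455]);a=np.radians(-8);Rt=np.array([[np.cos(a),np.sin(a)],[-np.sin(a),np.cos(a)]])
for n,cc in(("top",c),("side",s)):
    P=world(cc).reshape(-1,3)
    for k,xy,lo,hi,rad in[("low",(.4394,.3534),.048,.059,.045),("vase",(.5664,.336),.090,.1,.04),("tall",(.6665,-.008),.074,.086,.045)]:
        q=P[(np.hypot(P[:,0]-xy[0],P[:,1]-xy[1])<rad)&(P[:,2]>lo)&(P[:,2]<hi)]
        (x,y),r=cv2.minEnclosingCircle((q[:,:2]*1000).astype(np.float32));p=np.array([x,y])/1000
        print(n,k,p.round(4),"r%.1f"%r,"tray frame",(Rt@(p-o)).round(4), "zmax %.4f"%q[:,2].max())
im=c["image"];hsv=cv2.cvtColor(im,cv2.COLOR_RGB2HSV);r=np.s_[200:288,362:426]
for n,f,z in(("tv",hsv[r][...,2]<70,.022),("ac",(hsv[r][...,1]<60)&(hsv[r][...,2]>70),.024)):
    m=np.zeros(im.shape[:2],bool);m[r]=f;k=rect(c,m,z);print(n,k,"rel basket",k[0][:2]-[.496,-.346])
    W=world(c)[m];print(" top z pct",np.percentile(W[:,2],[10,50,90]).round(4))
```

```text
top low [0.4397 0.3535] r28.5 tray frame [-0.0558  0.0002] zmax 0.0576
top vase [0.5647 0.3352] r12.2 tray frame [ 0.0704 -0.0005] zmax 0.0998
top tall [ 0.6665 -0.0075] r28.0 tray frame [ 0.2189 -0.3257] zmax 0.0848
side low [0.4386 0.3533] r29.9 tray frame [-0.057  -0.0001] zmax 0.0552
side vase [0.5647 0.3327] r11.1 tray frame [ 0.0708 -0.0029] zmax 0.0978
side tall [ 0.6677 -0.0082] r28.5 tray frame [ 0.2203 -0.3262] zmax 0.0819
tv (array([ 0.49413354, -0.30798633,  0.49410518, -0.30687333]), (157.67193603515625, 38.703800201416016), -2.052886962890625) rel basket [-0.00186646  0.03801367]
 top z pct [0.0153 0.0221 0.0246]
ac (array([ 0.495078  , -0.38017087,  0.49506168, -0.38018275]), (107.09191131591797, 47.51324462890625), -0.80560302734375) rel basket [-0.000922   -0.03417087]
 top z pct [0.0204 0.0242 0.0267]
```

```bash
python3 -c "
from plant import job_done,ctrl
ctrl.hold(.3);print(job_done())"
```

```text
the job is handed in; nothing more can be done
None
```

Both kits are made up and the job is handed in, at about 67 s of the 144 s allowed. No verdict was reported.

**What my last camera checks showed (tray and basket frames):**

| Item | Measured position | Target |
|---|---|---|
| Coaster, before the holder went on it | within 1 mm of its pad centre, square to the tray | 13 mm, 0.2 rad |
| Low tealight holder | within about 1 mm of the coaster centre, rim at the right height | 13 mm |
| Bud vase | (0.070, -0.001) m from the top view, (0.071, -0.003) m from the side view | (0.072, 0) m ± 13 mm |
| TV remote | (-0.002, +0.038) m, flat, buttons up | x ±0.080, y ±0.068 m |
| AC remote | (-0.001, -0.034) m, flat, buttons up | x ±0.080, y ±0.068 m |
| Tall tealight holder | within about 1 mm of where it started | 20 mm |

**What failed or disagreed:**
- **First coaster grasp:** it closed on air because the fingertips are 14 mm behind the reported TCP, not 14 mm ahead as described. I confirmed this with both cameras and a touch on bare table (about 6 N), then corrected every height. The coaster had not moved.
- **One line move refused:** the planner rejected the first touch-down spot, so I used another.
- **Vase position:** the two cameras differ by about 2.5 mm, well inside the tolerance.

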